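# Sort the blood-grouping bench

## Robot

A 6-joint arm with a two-finger parallel gripper is mounted at the origin on a cart in front of the work surface, level with it; the furniture and walls round the work are solid. World frame = base frame: x ahead of the robot, y to its left, z up, the work surface at z = 0. Lengths are in m, angles in degrees, forces in N, time in s.
With the tool pointing down it reaches from about 0.3 to 0.75 m from the base axis. Payload 8.5 kg.
Tool frame: the origin (TCP) lies on the centre line of the jaws, within the pads' length; the fingertips stand 17 mm ahead of it and the grasp point (between the pads) lies 2 mm behind it; z points along the fingers, y is the line along which they close (so a half turn about z gives the same grasp; the last joint's range is limited). The gripper opens to 85 mm and grips with 20 to 120 N. Pads are 22 mm wide; open, the fingers measure 114 mm over their backs; the gripper's body (76 mm by 85 mm) begins 54 mm behind the grasp point. The pads swing forward as they close: fully open they stand 13 mm farther back than shut.
Start: joints at [-80.919, 21.807, 74.336, -0, 83.858, -12.336], TCP at [0.201, -0.512, 0.248] pointing down, gripper open.
Joint ranges: [-178.18, 178.18], [-50.72, 133.34], [12.68, 142.11], [-81.47, 261.47], [9.98, 163.14], [-165.26, 165.26]. Speed limits (degrees/s): [136.94, 136.94, 180, 180, 180, 180].

## Interface

Orientations are given as a 3x3 rotation matrix whose columns are the frame's x, y, z axes.
In Python, from rig import env gives the robot as it stands.
- The arm moves only by the shell command python3 -m handwheel 'ROWS' [OPENING] [FORCE]. ROWS is JSON, a list that holds one entry, the list of rows, each a list of 4 numbers: the shift along the tool's x, y, z in m, then the turn about the tool's z in rad. In form: [[[x, y, z, roll], ...]]. A call has 1 to 5 rows; each row shifts and turns the commanded pose from where the row before left it, along the tool's axes as they then stand; what a row does not reach is not made up. A row lasts 1/12 s, in which the tool goes at most 41.7 mm and 7.16 degrees, less where a joint would pass 70% of its speed; a pose out of reach is approached as far as the arm can. A call is refused whole if a number of a shift passes 0.0417 or a number of a turn 0.125, either way. A call with a gripper value outside its range is refused whole. OPENING is the opening in per cent of the stroke, from 0 (shut) to 100 (fully open), set as the call begins (- or left out, the last holds). The fingers move at their own pace and stop on an object; FORCE is the grip in N (left out, the last holds). Time passes only in rows, so rows that do not move let the fingers close. It gives the time, the measured TCP pose, the force and the opening at its end, in the units of the state.
- env.observe(): the state, without advancing time (a new reading comes with each control period).
- env.get_image(name): name is "scene" or "side" or "wrist"; returns (picture, depth): 400x640x3 uint8, red, green, blue; 400x640 float32, m along the optical axis (not along the pixel's ray), 0 where there is no reading.
- env.camera_params(name): a dict with "K" (3x3 intrinsics, pixels), "D" ([k1, k2, p1, p2, k3] as OpenCV has them; the pictures are not rectified), "rvec" (rotation vector, rad) and "tvec" (3), from world to camera coordinates, as OpenCV has them. Camera axes: x right, y down, z forward; pixel columns grow to the right and rows downward; lengths in m; the calibration is good to about 2 mm. A picture is of the moment at which its call begins: read the wrist's pose just before it. camera_params takes no time and is no camera call; for the wrist camera it gives the pose at the moment of the call.
- env.close_job(): hands the job in, once; it reports no verdict.
The state is a dict: "time_s": time; "q": joint angles; "qvel": joint speeds; "joint_efforts": joint torques, N m; "position": TCP position; "tool_rot": TCP orientation; "ft_force": force on the tool from outside, world axes, zero at the start; "wrist_torque": the same for the moment, N m; "grip_width": finger opening in m.
Only numpy, scipy, OpenCV 4.12 (cv2) and the standard library are available. Lean on these libraries where they do the work, as an engineer would, in place of code of your own. Each camera call takes 0.05 s, during which the arm holds its last target. There are 200 camera calls.

## Task

Put the five loose things away for the next test run: stand each of the two loose dropper bottles (rubber teat) in a free compartment of the carrier that already holds a dropper bottle, and each of the two loose flat-capped vials in a free compartment of the carrier that already holds a flat-capped vial; lay the gel card flat, right side up, between the corner guides of the metal card tray. The bottles already in the carriers stay in their carriers; keep every bottle upright all the time and set each thing down before letting go of it, do not drop it.

Things in the scene. Friction and masses are not known exactly. Their poses are not given: they have to be found in the camera images.
- dropper_1: loose dropper bottle: cylindrical plastic bottle that ends in a slim rounded rubber teat. Body 24.5 mm in diameter up to 67 mm, collar 24 mm in diameter from 67 to 75 mm, then the teat, 15 mm in diameter, to 99 mm. 24 g. Origin: centre of its underside, z up. Starts standing on the open front part of the bench.
- dropper_2: loose dropper bottle: cylindrical plastic bottle that ends in a slim rounded rubber teat. Body 24.5 mm in diameter up to 67 mm, collar 24 mm in diameter from 67 to 75 mm, then the teat, 15 mm in diameter, to 99 mm. 24 g. Origin: centre of its underside, z up. Starts standing on the open front part of the bench; same shape as dropper_1 (the label is another).
- vial_1: loose flat-capped vial: cylindrical plastic bottle with a wide flat-topped white cap and no teat. Body 24.5 mm in diameter up to 59 mm, cap 25.5 mm in diameter from 59 to 78 mm. 24 g. Origin: centre of its underside, z up. Starts standing on the open front part of the bench.
- vial_2: loose flat-capped vial: cylindrical plastic bottle with a wide flat-topped white cap and no teat. Body 24.5 mm in diameter up to 59 mm, cap 25.5 mm in diameter from 59 to 78 mm. 24 g. Origin: centre of its underside, z up. Starts standing on the open front part of the bench.
- gel_card: loose clear plastic gel test card with a printed strip, lying flat on the open front part of the bench: 52 x 52 mm, 5.5 mm thick, rigid, 24 g. It can be picked from above by two facing edges with the very fingertips. Origin: centre of its underside; x and y along its edges, z up.
- dropper_home: dropper bottle: cylindrical plastic bottle that ends in a slim rounded rubber teat. Body 24.5 mm in diameter up to 67 mm, collar 24 mm in diameter from 67 to 75 mm, then the teat, 15 mm in diameter, to 99 mm. 24 g. Origin: centre of its underside, z up. It stays in its carrier: it starts upright in a compartment of one of the carriers and shows which carrier is for dropper bottles.
- vial_home: flat-capped vial: cylindrical plastic bottle with a wide flat-topped white cap and no teat. Body 24.5 mm in diameter up to 59 mm, cap 25.5 mm in diameter from 59 to 78 mm. 24 g. Origin: centre of its underside, z up. It stays in its carrier: it starts upright in a compartment of the other carrier and shows which carrier is for flat-capped vials.
- carrier_a: one of two alike white carriers, fixed; the kind each is for varies and shows only by the bottle already in it. 47 x 135 mm, 31 mm high: a row of three open square compartments along y, 41 x 41 mm inside, centres at y = -44, 0, +44 mm; walls and dividers 3 mm, floor 3 mm above the bench, 28 mm deep. One is taken, two are free. Origin: centre of underside, z up.
- carrier_b: one of two alike white carriers, fixed; the kind each is for varies and shows only by the bottle already in it. 47 x 135 mm, 31 mm high: a row of three open square compartments along y, 41 x 41 mm inside, centres at y = -44, 0, +44 mm; walls and dividers 3 mm, floor 3 mm above the bench, 28 mm deep. One is taken, two are free. Origin: centre of underside, z up.
- card_tray: pale bare-metal card tray, fixed: plate 100 (x) by 120 (y) mm, 4 mm thick, with four L-shaped corner guides, 6 mm high and 4 mm thick, round a 72 x 72 mm square at its centre. The middle 44 mm of each side of the square is open, room for the fingers. The card lies on the plate, 4 mm above the bench. Origin: centre of its underside; x and y along the square's sides, z up.

How it is judged:
By the outcome, as a careful person would: the job done as asked, in the order asked, and still so for the second after the job is handed in, with the robot touching nothing.
It also fails if it takes over 112 s, if anything falls off the work surface, if the arm or the gripper's body presses on something with over 40 N, if the wrist force passes 120 N, or if a joint passes its speed limit or range.

## Working session

There is one attempt and no reset: what is moved stays moved. The work goes in short steps, Python scripts to look and compute and a shell command to move; the robot and the scene stay as the last step left them, time stands still between calls to the robot, and variables do not carry over. Pictures are saved under pics/ and viewed, on a budget of 14 in all, crops included, one or two more only if the job needs it, and the job is handed in when it is done.

```bash
ls; mkdir -p pics; cat > h.py <<'E'
import numpy as np, cv2, json
from rig import env
def snap(name, out=None):
    s=env.observe(); p=env.camera_params(name); im,d=env.get_image(name)
    if out: cv2.imwrite('pics/'+out, im[:,:,::-1])
    return im,d,p,s
def ray(p,uv):
    K=np.array(p['K'],float);D=np.array(p['D'],float)
    R=cv2.Rodrigues(np.array(p['rvec'],float))[0];t=np.array(p['tvec'],float).ravel()
    n=cv2.undistortPoints(np.array(uv,float).reshape(-1,1,2),K,D).reshape(-1,2)
    d=np.c_[n,np.ones(len(n))]@R
    return -R.T@t,d
def onplane(p,uv,z):
    c,d=ray(p,uv); return c+d*((z-c[2])/d[:,2])[:,None]
def cloud(p,dep):
    h,w=dep.shape; uv=np.stack(np.meshgrid(np.arange(w),np.arange(h)),-1).reshape(-1,2)
    c,d=ray(p,uv); return (c+d*dep.reshape(-1,1)).reshape(h,w,3)
def proj(p,X):
    return cv2.projectPoints(np.array(X,float).reshape(-1,1,3),np.array(p['rvec'],float),np.array(p['tvec'],float),np.array(p['K'],float),np.array(p['D'],float))[0].reshape(-1,2)
E
python3 - <<'E'
from h import *
for n in ['scene','side','wrist']:
    im,d,p,s=snap(n,n+'0.png'); np.savez('pics/'+n+'0.npz',im=im,d=d,**{k:np.array(v) for k,v in p.items()})
    print(n,ray(p,[[320,200]]))
print(s['position'],s['tool_rot'],s['grip_width'])
E
```

```text
pics
scene (array([-0.36881444,  0.17368597,  0.93110677]), array([[ 0.70665134, -0.12008478, -0.6973157 ]]))
side (array([-0.24466655, -0.0540461 ,  0.92193612]), array([[ 0.6576884 ,  0.07551284, -0.74957747]]))
wrist (array([ 0.27409114, -0.48381851,  0.37267722]), array([[-0.2962765 , -0.10361681, -0.949582  ]]))
[ 0.20078599 -0.51177593  0.24777623] [[ 9.30949519e-01  3.65147842e-01 -2.17857391e-04]
 [ 3.65147805e-01 -9.30948648e-01  1.30215956e-03]
 [ 2.72666709e-04 -1.29179496e-03 -9.99999128e-01]] 0.08522964769505775
```

View pics/scene0.png

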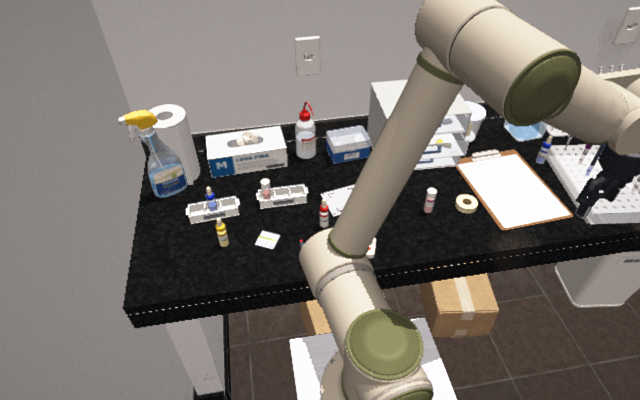

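View pics/side0.png

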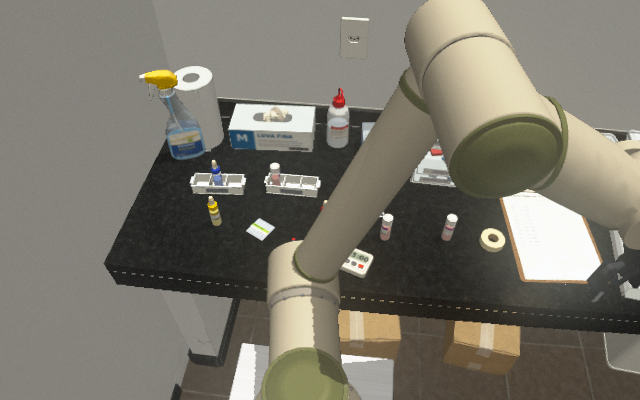

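The scene and side views show the dropper carrier (blue dropper) at scene (213,209), the vial carrier at (283,195), a yellow dropper at (222,235), the card at (267,240), a red dropper at (324,214), and vials at side (387,228) and (450,228). There is something red at scene (302,245), beside the arm, so I'll zoom in there.

```bash
python3 - <<'E'
from h import *
import cv2
a=cv2.imread('pics/scene0.png')[140:270,180:440]; b=cv2.imread('pics/side0.png')[130:280,180:480]
a=cv2.resize(a,(600,300),interpolation=cv2.INTER_CUBIC); b=cv2.resize(b,(600,300),interpolation=cv2.INTER_CUBIC)
cv2.imwrite('pics/crop1.png',np.vstack([a,b]))
def P(n):
    z=np.load(f'pics/{n}0.npz'); return z,cloud(z,z['d'])
for n,pts in dict(scene=[(222,228),(267,240),(324,208),(302,243),(430,195),(210,190),(265,182),(212,215),(285,200),(345,200)],side=[(214,205),(260,229),(325,205),(293,240),(387,218),(450,220),(215,165),(275,170),(437,170),(360,260)]).items():
    z,c=P(n)
    for u,v in pts: print(n,u,v,c[v,u].round(3))
E
```

```text
scene 222 228 [0.448 0.291 0.071]
scene 267 240 [0.442 0.182 0.007]
scene 324 208 [0.469 0.021 0.073]
scene 302 243 [0.413 0.091 0.009]
scene 430 195 [ 0.47  -0.277  0.067]
scene 210 190 [0.575 0.317 0.092]
scene 265 182 [0.591 0.167 0.082]
scene 212 215 [0.552 0.324 0.019]
scene 285 200 [0.573 0.116 0.02 ]
scene 345 200 [ 0.56  -0.059  0.001]
side 214 205 [0.453 0.285 0.073]
side 260 229 [0.444 0.175 0.008]
side 325 205 [ 0.248 -0.006  0.349]
side 293 240 [0.417 0.088 0.012]
side 387 218 [ 0.46  -0.133  0.076]
side 450 220 [ 0.471 -0.282  0.076]
side 215 165 [0.575 0.314 0.088]
side 275 170 [0.589 0.159 0.074]
side 437 170 [ 0.621 -0.256  0.091]
side 360 260 [ 0.373 -0.078  0.018]
```

View pics/crop1.png

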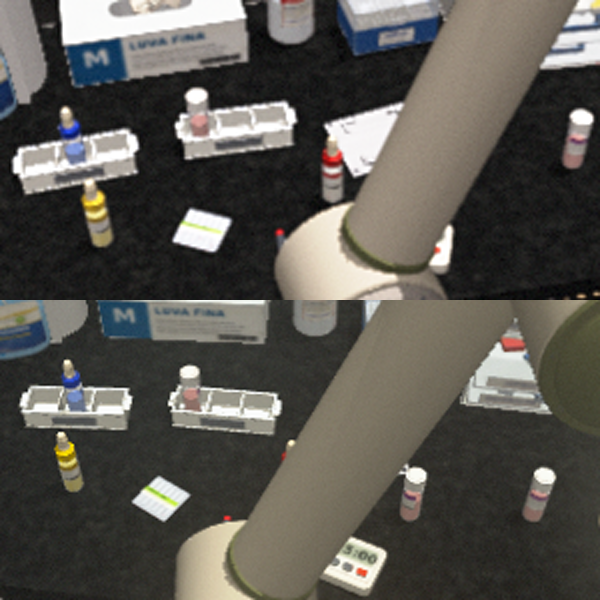

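View pics/wrist0.png

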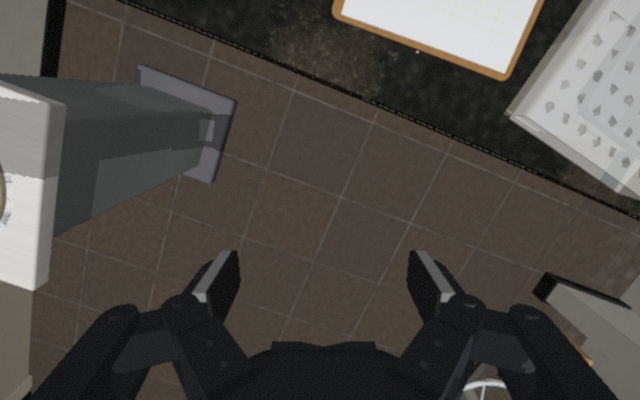

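The crops show the following:
- Yellow and red droppers, with a red-tipped pen at scene (302,245), which is clutter.
- The tray partly hidden at about scene (345,200).
- The timer at about side (357,260), also clutter.
- Two loose vials.
- The wrist view shows no target.

Next I'll measure positions from the depth clouds.

```bash
cat > meas.py <<'E'
from h import *
from scipy.optimize import least_squares
def circ(c,g,z0=0.012,z1=0.056,r=0.01225,cam=None):
    m=(c[...,2]>z0)&(c[...,2]<z1)&(np.hypot(c[...,0]-g[0],c[...,1]-g[1])<0.03)
    q=c[m][:,:2]
    f=least_squares(lambda x:np.hypot(*(q-x).T)-r,np.array(g)+(np.array(g)-cam[:2])/np.linalg.norm(np.array(g)-cam[:2])*0.005,loss='soft_l1',f_scale=0.002)
    return f.x.round(4),len(q)
def rect(c,g,z0,z1,R):
    m=(c[...,2]>z0)&(c[...,2]<z1)&(abs(c[...,0]-g[0])<R[0])&(abs(c[...,1]-g[1])<R[1])
    return cv2.minAreaRect((c[m][:,:2]*1000).astype(np.float32)),m.sum()
E
python3 - <<'E'
from meas import *
for n in ['scene','side']:
    z=np.load(f'pics/{n}0.npz'); c=cloud(z,z['d']); cam=ray(z,[[320,200]])[0]
    for k,g in dict(yel=(.455,.287),red=(.478,.02),vA=(.47,-.134),vB=(.48,-.28)).items():
        if n=='side' and k=='red' or n=='scene' and k=='vA': continue
        print(n,k,circ(c,g,cam=cam))
    for k,g in dict(homeD=(.58,.315),homeV=(.595,.165)).items(): print(n,k,circ(c,g,.036,.06,cam=cam))
    for k,g in dict(cD=(.57,.318),cV=(.575,.12)).items(): print(n,k,rect(c,g,.022,.035,(.06,.085)))
    print(n,'card',rect(c,(.445,.178),.0035,.01,(.045,.045)))
    t=c[(c[...,2]>.06)&(c[...,0]>.6)&(c[...,0]<.9)&(abs(c[...,1]-.2)<.2)]
    print('box min x',np.percentile(t[:,0],2), t[:,2].max())
E
```

```text
scene yel (array([0.458 , 0.2973]), 113)
scene red (array([0.4777, 0.0208]), 100)
scene vB (array([ 0.4788, -0.282 ]), 106)
scene homeD (array([0.5779, 0.3223]), 58)
scene homeV (array([0.5991, 0.1671]), 51)
scene cD (((575.435302734375, 321.46044921875), (55.8819465637207, 146.55264282226562), 5.379455089569092), np.int64(351))
scene cV (((594.6768798828125, 122.93693542480469), (54.98383331298828, 149.11468505859375), 0.037306979298591614), np.int64(333))
scene card (((442.36993408203125, 181.44424438476562), (54.167823791503906, 75.158203125), 85.68317413330078), np.int64(139))
box min x 0.7178312584576961 0.4817938457242425
side yel (array([0.4579, 0.2921]), 117)
side vA (array([ 0.462 , -0.1336]), 119)
side vB (array([ 0.4776, -0.2865]), 126)
side homeD (array([0.5786, 0.3173]), 65)
side homeV (array([0.5992, 0.164 ]), 57)
side cD (((576.25048828125, 317.31622314453125), (55.965110778808594, 151.6361846923828), 4.894190788269043), np.int64(440))
side cV (((593.761474609375, 118.84622192382812), (58.14457702636719, 148.77276611328125), 1.1990329027175903), np.int64(423))
side card (((447.35650634765625, 178.55938720703125), (83.06761932373047, 82.17475891113281), 85.34182739257812), np.int64(253))
box min x 0.715573217313414 0.3964758435493262
```

```bash

python3 -m handwheel '[[[0,0,0,-0.12],[0,0,0,-0.12],[0,0,0,-0.12],[0,0,0,-0.12],[0,0,0,-0.12]]]' 100 40
python3 -m handwheel '[[[0,0,0,-0.12],[0,0,0,-0.12],[0,0,0,-0.12],[0,0,0,-0.12],[0,0,0,-0.117]]]'
python3 -m handwheel '[[[0.035,0.0214,0,0],[0.035,0.0214,0,0],[0.035,0.0214,0,0],[0.035,0.0214,0,0],[0.035,0.0214,0,0]]]'
python3 -m handwheel '[[[0.035,0.0214,0,0],[0.035,0.0214,0,0],[0.035,0.0214,0,0],[0.035,0.0214,0,0],[0.035,0.0214,0,0]]]'
python3 -m handwheel '[[[0.035,0.0214,0,0],[0.035,0.0214,0,0],[0.035,0.0214,0,0],[0.035,0.0214,0,0],[0,0,0,0]]]'
python3 - <<'E'
from h import *
im,d,p,s=snap('wrist','w1.png');np.savez('pics/w1.npz',im=im,d=d,**{k:np.array(v) for k,v in p.items()})
print(s['position'],s['tool_rot'],s['time_s'])
E
```

```text
time_s: 0.57
position: [0.2008, -0.5119, 0.2481]
tool_rot: [[0.557, 0.83, -0.0], [0.83, -0.557, 0.001], [0.0, -0.0, -1.0]]
ft_force: [0.0, 0.6, -0.2]
grip_width: 0.0851
time_s: 0.98
position: [0.2008, -0.5119, 0.248]
tool_rot: [[-0.006, 1.0, -0.0], [1.0, 0.006, 0.001], [0.001, -0.0, -1.0]]
ft_force: [-0.0, -0.4, 0.0]
grip_width: 0.0856
time_s: 1.4
position: [0.3083, -0.3352, 0.2482]
tool_rot: [[0.001, 1.0, -0.0], [1.0, -0.001, 0.0], [0.0, -0.0, -1.0]]
ft_force: [1.1, -0.2, 0.1]
grip_width: 0.0852
time_s: 1.82
position: [0.4154, -0.16, 0.2484]
tool_rot: [[0.0, 1.0, 0.0], [1.0, -0.0, -0.0], [-0.0, 0.0, -1.0]]
ft_force: [-0.0, -0.8, -0.4]
grip_width: 0.0853
time_s: 2.23
position: [0.5024, -0.0167, 0.2479]
tool_rot: [[-0.006, 1.0, 0.0], [1.0, 0.006, 0.002], [0.002, 0.001, -1.0]]
ft_force: [-2.1, 0.2, -0.9]
grip_width: 0.0853
[ 0.50238626 -0.01669038  0.24794697] [[-6.09916611e-03  9.99981276e-01  4.96995657e-04]
 [ 9.99979969e-01  6.09831583e-03  1.69476296e-03]
 [ 1.69170039e-03  5.07322342e-04 -9.99998440e-01]] 2.2333
```

View pics/w1.png

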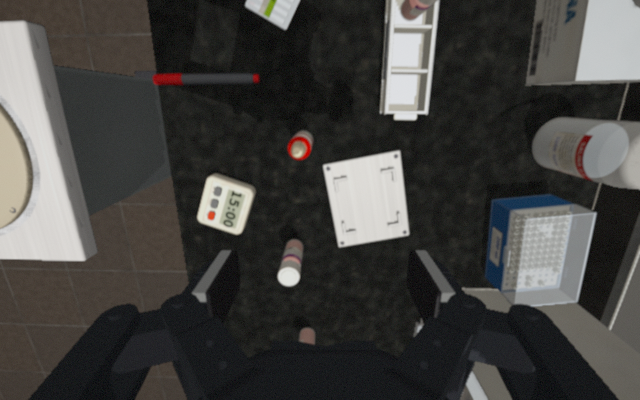

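The wrist view shows the red dropper teat at (300,149), the vial A cap at (289,274), tray corners at (324,166), (400,151), (410,236) and (338,247), and the vial carrier's near end at (405,115). The tray is turned by about 8°.

```bash
python3 - <<'E'
from meas import *
z=np.load('pics/w1.npz'); P=lambda uv,h:onplane(z,uv,h).round(4)
print('red',P([(300,149)],.097)[0],'vA',P([(289,275)],.078)[0])
im=z['im']; g=im.min(2)
m=np.zeros_like(g); m[140:260,315:420]=(g[140:260,315:420]>120)*255
ct=max(cv2.findContours(m,cv2.RETR_EXTERNAL,cv2.CHAIN_APPROX_NONE)[0],key=cv2.contourArea).reshape(-1,2)
q=P(ct,.004)[:,:2]; r=cv2.minAreaRect((q*1000).astype(np.float32)); print('tray',r)
c=cloud(z,z['d']); 
print('red c',circ(c,(.478,.02),cam=ray(z,[[0,0]])[0]),'vA',circ(c,(.462,-.134),cam=ray(z,[[0,0]])[0]))
print('carrier V near end corners',P([(380,113),(428,117)],.031), 'divider',P([(386,68),(432,72)],.031))
E
```

```text
red [0.4813 0.0205 0.097 ] vA [ 0.4643 -0.1286  0.078 ]
tray ((562.8651123046875, -61.815277099609375), (100.71240997314453, 120.97161102294922), 11.14898681640625)
red c (array([0.4788, 0.018 ]), 92) vA (array([ 0.4677, -0.1098]), 306)
carrier V near end corners [[0.5675 0.0522 0.031 ]
 [0.6226 0.0484 0.031 ]] divider [[0.5711 0.0996 0.031 ]
 [0.6219 0.0962 0.031 ]]
```

```bash

python3 -m handwheel '[[[0.0365,-0.022,0,0],[0,0,0.039,0],[0,0,0.039,0],[0,0,0.039,0],[0,0,0.039,0]]]' 100 30 | tail -4 | head -1
python3 -m handwheel '[[[0,0,0.0385,0],[0,0,0,0],[0,0,0,0]]]'
python3 - <<'E'
from h import *
im,d,p,s=snap('wrist','w2.png'); print(s['position'],s['ft_force'])
E
```

```text
position: [0.4783, 0.0129, 0.0912]
time_s: 2.95
position: [0.4783, 0.013, 0.0535]
tool_rot: [[0.001, 1.0, -0.004], [1.0, -0.001, 0.001], [0.001, -0.004, -1.0]]
ft_force: [-0.2, 0.7, 0.6]
grip_width: 0.0858
[0.47826213 0.01300232 0.05349012] [-0.20754935  0.67976193  0.57280859]
```

View pics/w2.png

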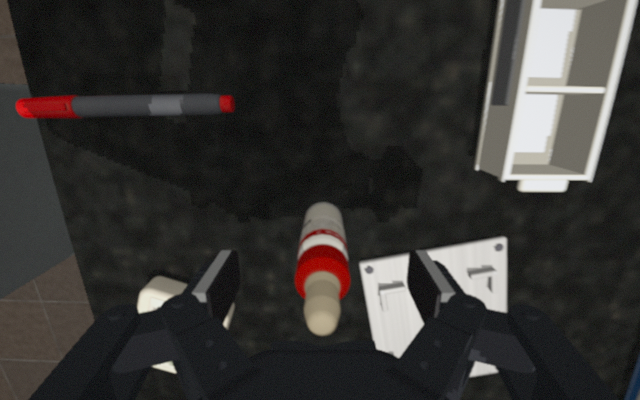

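The red dropper is centred between the fingers at (323,290). The TCP is 6 mm short in y, so I'll correct that, close and lift.

```bash

python3 -m handwheel '[[[0.0065,0.001,0.001,0],[0,0,0,0]]]' | sed -n 2p
python3 -m handwheel '[[[0,0,0,0],[0,0,0,0],[0,0,0,0],[0,0,0,0],[0,0,0,0]]]' 0 30
python3 -m handwheel '[[[0,0,0,0],[0,0,0,0],[0,0,0,0]]]'
python3 -m handwheel '[[[0,0,-0.015,0],[0,0,-0.03,0],[0,0,-0.03,0],[0,0,-0.015,0],[0,0,0,0]]]'
```

```text
position: [0.4809, 0.0206, 0.0549]
time_s: 3.58
position: [0.48, 0.0201, 0.053]
tool_rot: [[0.0, 1.0, 0.0], [1.0, -0.0, -0.0], [-0.0, 0.0, -1.0]]
ft_force: [-0.2, -0.8, 0.0]
grip_width: 0.0254
time_s: 3.83
position: [0.4799, 0.0202, 0.0529]
tool_rot: [[0.0, 1.0, 0.0], [1.0, -0.0, -0.0], [-0.0, 0.0, -1.0]]
ft_force: [-0.0, 0.6, 3.3]
grip_width: 0.0235
time_s: 4.25
position: [0.4812, 0.02, 0.1457]
tool_rot: [[-0.0, 1.0, 0.006], [1.0, 0.0, -0.001], [-0.001, 0.006, -1.0]]
ft_force: [1.0, -0.7, 0.1]
grip_width: 0.0234
```

```bash

python3 -m handwheel '[[[0.016,0.006,-0.02,0],[0.032,0.0124,-0.01,0],[0.032,0.0124,0,0],[0.032,0.0124,0,0],[0.032,0.0124,0,0]]]' | sed -n 2p
python3 -m handwheel '[[[0.032,0.0124,0,0],[0.032,0.0124,0,0],[0.032,0.0124,0,0],[0.016,0.006,0,0],[0,0,0,0]]]'
python3 - <<'E'
from h import *
im,d,p,s=snap('wrist','w3.png');np.savez('pics/w3.npz',im=im,d=d,**{k:np.array(v) for k,v in p.items()}); print(s['position'],s['time_s'])
E
```

```text
position: [0.5355, 0.1657, 0.1717]
time_s: 5.08
position: [0.5788, 0.2792, 0.1705]
tool_rot: [[-0.003, 1.0, -0.002], [1.0, 0.003, 0.0], [0.0, -0.002, -1.0]]
ft_force: [-0.8, -0.6, -0.3]
grip_width: 0.0236
[0.57876533 0.27924733 0.17050134] 5.0833
```

View pics/w3.png

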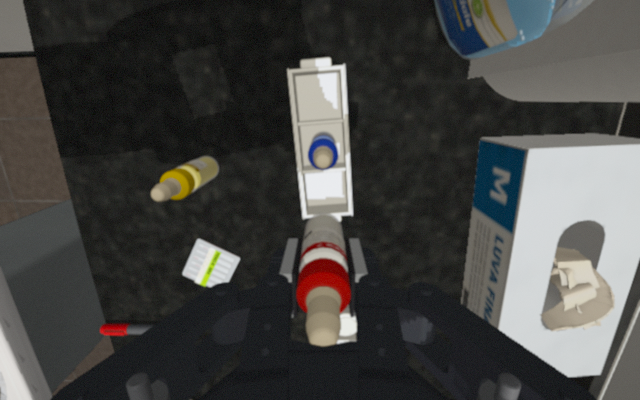

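The carrier's rim corners are at (288,67), (345,64), (352,217) and (300,219), and the home dropper stands in the middle compartment. The yellow teat is at (163,191) and the card at (211,262).

```bash
python3 - <<'E'
from meas import *
z=np.load('pics/w3.npz'); P=lambda uv,h:onplane(z,uv,h).round(4)
q=P([(288,67),(345,64),(352,217),(300,219)],.031); print(q)
c=q.mean(0); print(c, np.degrees(np.arctan2(*(q[1]-q[2])[[0,1]])),np.degrees(np.arctan2(*(q[0]-q[3])[[0,1]])))
a=((q[0]+q[1])-(q[2]+q[3]))/2; a/=np.linalg.norm(a); print('slots',c+a*.044,c-a*.044)
print('yel',P([(161,192)],.095),'home',P([(322,157)],.097))
im=z['im']; m=np.zeros((400,640),np.uint8); m[230:295,175:245]=(im[230:295,175:245].max(2)>120)*255
ct=max(cv2.findContours(m,0,1)[0],key=cv2.contourArea).reshape(-1,2)
print('card',cv2.minAreaRect((P(ct,.0055)[:,:2]*1000).astype(np.float32)))
E
```

```text
[[0.5496 0.3868 0.031 ]
 [0.5974 0.3892 0.031 ]
 [0.6076 0.252  0.031 ]
 [0.5569 0.2497 0.031 ]]
[0.577875 0.319425 0.031   ] -4.25177704190047 -3.0478817679290646
slots [0.57507355 0.36333573 0.031     ] [0.58067645 0.27551427 0.031     ]
yel [[0.4617 0.2962 0.095 ]] home [[0.5786 0.3222 0.097 ]]
card ((450.3949279785156, 180.21934509277344), (56.31366729736328, 52.24946975708008), 61.812644958496094)
```

```bash

python3 -m handwheel '[[[-0.0035,0.002,0.01,0],[0,0,0.03,0],[0,0,0.03,0],[0,0,0.025,0],[0,0,0,0]]]' | sed -n '2p;4p'
python3 -m handwheel '[[[0,0,0.008,0],[0,0,0.005,0],[0,0,0.003,0],[0,0,0,0]]]' | sed -n '2p;4p'
python3 -m handwheel '[[[0,0,0.002,0],[0,0,0,0]]]' | sed -n '2p;4p'
```

```text
position: [0.578, 0.2703, 0.0719]
ft_force: [-0.3, -0.2, -0.2]
position: [0.5809, 0.2725, 0.0622]
ft_force: [0.3, -0.3, -0.5]
position: [0.5809, 0.2727, 0.0603]
ft_force: [-1.1, 0.6, -0.8]
```

```bash

python3 -m handwheel '[[[0.0025,0,0.002,0],[0,0,0.001,0],[0,0,0,0]]]' | sed -n '2p;4p'
python3 -m handwheel '[[[0,0,0.001,0],[0,0,0,0]]]' | sed -n '2p;4p'
python3 -m handwheel '[[[0,0,0.001,0],[0,0,0,0]]]' | sed -n '2p;4p'
```

```text
position: [0.5806, 0.2754, 0.0567]
ft_force: [-0.3, -0.4, -0.7]
position: [0.5808, 0.2753, 0.056]
ft_force: [0.1, -0.2, -0.3]
position: [0.5809, 0.2753, 0.0559]
ft_force: [-2.6, 0.4, 7.0]
```

```bash

python3 -m handwheel '[[[0,0,0,0],[0,0,0,0],[0,0,0,0],[0,0,0,0]]]' 50 30 | sed -n '2p;4p;5p'
python3 -m handwheel '[[[0,0,-0.035,0],[0,0,-0.04,0],[0,0,-0.04,0],[0.005,-0.03,0,0],[0.005,-0.03,0,0]]]' 100| sed -n '2p;4p'
python3 -m handwheel '[[[0.005,-0.03,0,0],[0.005,-0.03,0,0],[0,0,0,0]]]'| sed -n '2p;4p'
python3 - <<'E'
from h import *
im,d,p,s=snap('wrist','w4.png');np.savez('pics/w4.npz',im=im,d=d,**{k:np.array(v) for k,v in p.items()}); print(s['position'],s['time_s'])
E
```

```text
position: [0.5807, 0.2751, 0.0546]
ft_force: [-0.0, -1.1, 0.7]
grip_width: 0.0421
position: [0.5217, 0.2852, 0.172]
ft_force: [-0.4, -0.8, -1.5]
position: [0.456, 0.2959, 0.17]
ft_force: [1.5, 0.7, -0.5]
[0.45597211 0.29589206 0.16996575] 7.6333
```

View pics/w4.png

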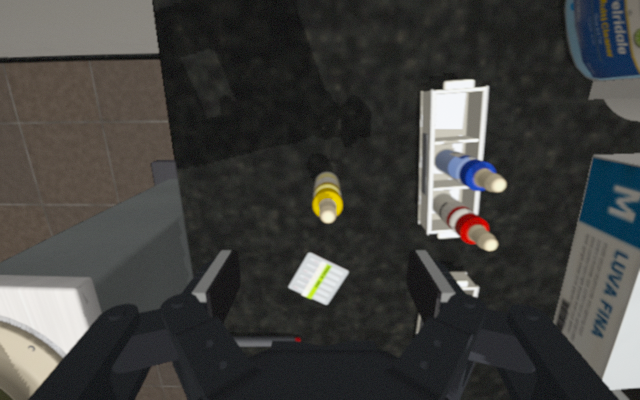

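The red dropper stands upright in its compartment. The yellow teat is at (328,214) and the card is centred at (318,278).

```bash
python3 - <<'E'
from meas import *
z=np.load('pics/w4.npz'); P=lambda uv,h:onplane(z,uv,h).round(4)
print('yel',P([(328,215)],.095))
im=z['im']; m=np.zeros((400,640),np.uint8); m[245:312,280:355]=(im[245:312,280:355].max(2)>110)*255
ct=max(cv2.findContours(m,0,1)[0],key=cv2.contourArea).reshape(-1,2)
r=cv2.minAreaRect((P(ct,.0055)[:,:2]*1000).astype(np.float32));print('card',r,cv2.boxPoints(r).round(1))
E
```

```text
yel [[0.4602 0.2957 0.095 ]]
card ((450.101806640625, 181.14901733398438), (56.20657730102539, 53.53610610961914), 61.32688903808594) [[413.1 169.3]
 [460.1 143.6]
 [487.1 193. ]
 [440.1 218.6]]
```

```bash

python3 -m handwheel '[[[0,0.004,0,0],[0,0,0.03,0],[0,0,0.035,0],[0,0,0.035,0],[0,0,0.017,0]]]' | sed -n '2p;4p;5p'
python3 -m handwheel '[[[0,0,0,0],[0,0,0,0]]]' | sed -n '2p;4p;5p'
```

```text
position: [0.465, 0.2942, 0.0489]
ft_force: [-0.2, 0.0, 0.2]
grip_width: 0.0855
position: [0.4659, 0.2949, 0.0524]
ft_force: [-0.2, 0.4, 0.2]
grip_width: 0.0857
```

```bash

python3 -m handwheel '[[[0,-0.0055,0,0],[0,0,0,0]]]' | sed -n '2p;4p;5p'
python3 -m handwheel '[[[0,0,0,0],[0,0,0,0],[0,0,0,0],[0,0,0,0],[0,0,0,0]]]' 0 30 | sed -n '2p;4p;5p'
python3 -m handwheel '[[[0,0,0,0],[0,0,0,0],[0,0,0,0]]]'| sed -n '2p;4p;5p'
python3 -m handwheel '[[[0,0,-0.015,0],[0,0,-0.03,0],[0,0,-0.04,0],[0,0,-0.03,0],[0,0,0,0]]]'| sed -n '2p;4p;5p'
```

```text
position: [0.4595, 0.2954, 0.0542]
ft_force: [-0.9, 0.2, 0.4]
grip_width: 0.0854
position: [0.4593, 0.2952, 0.053]
ft_force: [-0.9, -0.8, -0.1]
grip_width: 0.0252
position: [0.4593, 0.2952, 0.053]
ft_force: [-0.8, -0.8, 4.3]
grip_width: 0.0236
position: [0.4613, 0.2961, 0.1736]
ft_force: [-0.1, -0.6, 1.7]
grip_width: 0.0234
```

```bash
python3 - <<'E'
from meas import *
for n in ['scene','side']:
    z=np.load(f'pics/{n}0.npz'); c=cloud(z,z['d'])
    q=c[(c[...,2]>.1)&(c[...,2]<.45)&(c[...,1]>.33)&(c[...,0]>.3)&(c[...,0]<.75)&(c[...,1]<.6)]
    for a,b in [(.1,.2),(.2,.3),(.3,.45)]:
        k=q[(q[:,2]>a)&(q[:,2]<b)]
        if len(k): 
            dd=np.hypot(k[:,0]-.575,k[:,1]-.3635); print(n,a,b,len(k),k.min(0),k.max(0),'min dist',dd.min(),k[dd.argmin()])
E
```

```text
scene 0.1 0.2 3929 [0.30042327 0.36692032 0.10001467] [0.7499342  0.54431966 0.19999533] min dist 0.12156467005161402 [0.67686114 0.42984965 0.11058317]
scene 0.2 0.3 4154 [0.30000031 0.36587978 0.20000145] [0.74998124 0.54472527 0.29999708] min dist 0.13102626904962322 [0.67799525 0.44449297 0.20228639]
scene 0.3 0.45 5874 [0.30004183 0.53773241 0.30001248] [0.74989487 0.54371285 0.44996851] min dist 0.17508573991274334 [0.56848157 0.53846436 0.44759342]
side 0.1 0.2 5240 [0.30001913 0.3610384  0.10000932] [0.7499921  0.54187358 0.19999941] min dist 0.11599597750267068 [0.67973055 0.41336561 0.10538121]
side 0.2 0.3 5684 [0.30007617 0.36287414 0.20004978] [0.74993977 0.54225113 0.29999036] min dist 0.1299774768067526 [0.68818292 0.4274044  0.25488877]
side 0.3 0.45 8723 [0.30001296 0.53278817 0.30000237] [0.74991206 0.54217623 0.44998317] min dist 0.17034988623695851 [0.58368107 0.53362855 0.3091373 ]
```

```bash

python3 -m handwheel '[[[0.014,0.023,0,0],[0.017,0.0285,0,0],[0.017,0.0285,0,0],[0.0135,0.023,0,0],[0.006,0.0107,0,0]]]' | sed -n '2p;4p;5p'
python3 -m handwheel '[[[0,0,0.01,0],[0,0,0.03,0],[0,0,0.03,0],[0,0,0.025,0],[0,0,0,0]]]'| sed -n '2p;4p;5p'
python3 -m handwheel '[[[0,0,0.005,0],[0,0,0,0]]]'| sed -n '2p;4p;5p'
```

```text
position: [0.5749, 0.3637, 0.1663]
ft_force: [-0.4, 0.3, -0.7]
grip_width: 0.0236
position: [0.5695, 0.3611, 0.0664]
ft_force: [0.3, -0.4, -1.1]
grip_width: 0.0239
position: [0.5729, 0.3626, 0.0683]
ft_force: [0.2, 0.0, -0.0]
grip_width: 0.0237
```

```bash

python3 -m handwheel '[[[0.001,0.002,0.006,0],[0,0,0.004,0],[0,0,0,0],[0,0,0,0]]]' | sed -n '2p;4p;5p'
python3 -m handwheel '[[[0,0,0.0015,0],[0,0,0,0]]]'| sed -n '2p;4p;5p'
python3 -m handwheel '[[[0,0,0.001,0],[0,0,0,0]]]'| sed -n '2p;4p;5p'
```

```text
position: [0.575, 0.3637, 0.0581]
ft_force: [0.3, 0.0, -0.7]
grip_width: 0.0235
position: [0.5749, 0.3637, 0.0564]
ft_force: [0.2, 0.3, -1.3]
grip_width: 0.0235
position: [0.575, 0.3638, 0.0561]
ft_force: [-2.4, -1.3, 3.8]
grip_width: 0.0236
```

```bash

python3 -m handwheel '[[[0,0,0,0],[0,0,0,0],[0,0,0,0],[0,0,0,0]]]' 50 30 | sed -n '5p'
python3 -m handwheel '[[[0,0,-0.035,0],[0,0,-0.04,0],[0,0,-0.04,0],[0,0,-0.01,0],[-0.02,-0.005,0,0]]]' 100| sed -n '2p'
python3 -m handwheel '[[[-0.038,-0.0085,0,0],[-0.038,-0.0085,0,0],[-0.038,-0.0085,0,0],[-0.038,-0.0085,0,0],[-0.038,-0.0085,0,0]]]' | sed -n '2p'
python3 -m handwheel '[[[-0.038,-0.0085,0,0],[-0.038,-0.0085,0,0],[-0.038,-0.0085,0,0],[-0.038,-0.0085,0,0],[-0.038,-0.0085,0,0]]]' | sed -n '2p'
python3 -m handwheel '[[[-0.038,-0.0085,0,0],[-0.038,-0.0085,0,0],[-0.02,-0.003,0,0],[0,0,0,0],[0,0,0,0]]]' | sed -n '2p'
python3 - <<'E'
from h import *
im,d,p,s=snap('wrist','w5.png');np.savez('pics/w5.npz',im=im,d=d,**{k:np.array(v) for k,v in p.items()}); print(s['position'],s['time_s'],s['tool_rot'])
E
```

```text
grip_width: 0.0426
position: [0.5712, 0.3462, 0.1844]
position: [0.5266, 0.1521, 0.1803]
position: [0.4842, -0.0379, 0.1804]
position: [0.4647, -0.1331, 0.1802]
[ 0.46472952 -0.13308227  0.18023979] 13.1833 [[ 2.32898785e-03  9.99997287e-01  5.11882525e-05]
 [ 9.99997268e-01 -2.32899794e-03  1.97978382e-04]
 [ 1.98097063e-04  5.07270234e-05 -9.99999979e-01]]
```

View pics/w5.png

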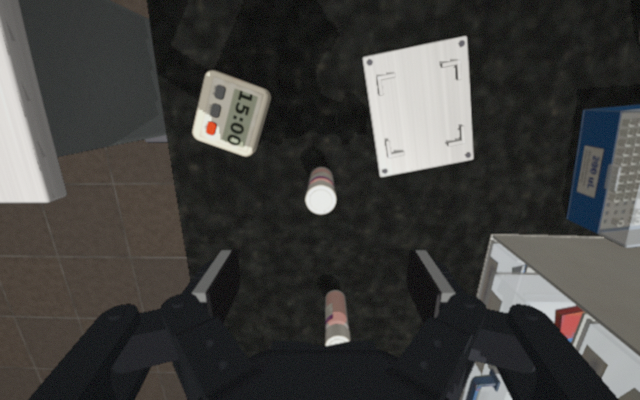

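The vial A cap is at (320,201), the vial B cap at about (338,342), and the whole tray is visible.

```bash
python3 - <<'E'
from meas import *
z=np.load('pics/w5.npz'); P=lambda uv,h:onplane(z,uv,h).round(4)
print('vA',P([(320,201)],.078),'vB',P([(338,343)],.078))
g=z['im'].min(2); m=np.zeros_like(g); m[30:185,355:480]=(g[30:185,355:480]>120)*255
ct=max(cv2.findContours(m,0,1)[0],key=cv2.contourArea).reshape(-1,2)
print('tray',cv2.minAreaRect((P(ct,.004)[:,:2]*1000).astype(np.float32)))
for n in ['scene','side']:
    y=np.load(f'pics/{n}0.npz'); c=cloud(y,y['d']); q=c[(c[...,2]>.03)&(c[...,2]<.3)&(c[...,0]>.5)&(c[...,1]>-.34)&(c[...,1]<-.22)]
    print(np.percentile(q[:,0],[0,1,5]))
E
```

```text
vA [[ 0.463  -0.1315  0.078 ]] vB [[ 0.4799 -0.2789  0.078 ]]
tray ((562.9398803710938, -61.30211639404297), (100.12775421142578, 120.09539794921875), 11.208008766174316)
[0.59435141 0.59816999 0.61626536]
[0.61385139 0.61540737 0.61692442]
```

```bash

python3 -m handwheel '[[[0.0015,-0.002,0.03,0],[0,0,0.035,0],[0,0,0.035,0],[0,0,0.024,0],[0,0,0,0]]]' | sed -n '2p;4p'
python3 -m handwheel '[[[0,0,0,0],[0,0,0,0]]]' | sed -n '2p;4p'
```

```text
position: [0.4612, -0.1285, 0.0527]
ft_force: [-0.6, 0.6, 0.2]
position: [0.4638, -0.1305, 0.0577]
ft_force: [0.9, -0.0, 0.5]
```

```bash

python3 -m handwheel '[[[-0.001,-0.001,0.003,0],[0,0,0,0],[0,0,0,0]]]' | sed -n '2p'
python3 -m handwheel '[[[0,0,0,0],[0,0,0,0],[0,0,0,0],[0,0,0,0],[0,0,0,0]]]' 0 30 | sed -n '2p;4p;5p'
python3 -m handwheel '[[[0,0,0,0],[0,0,0,0],[0,0,0,0]]]'| sed -n '2p;4p;5p'
python3 -m handwheel '[[[0,0,-0.015,0],[0,0,-0.03,0],[0,0,-0.03,0],[0,0,-0.02,0],[0,0,0,0]]]'| sed -n '2p;4p;5p'
```

```text
position: [0.4622, -0.1319, 0.0542]
position: [0.4619, -0.1318, 0.0534]
ft_force: [-0.6, -0.5, -0.4]
grip_width: 0.0254
position: [0.462, -0.1319, 0.0534]
ft_force: [0.2, 0.5, 2.3]
grip_width: 0.0248
position: [0.4633, -0.1325, 0.1519]
ft_force: [1.3, -0.6, -0.3]
grip_width: 0.0248
```

```bash

python3 -m handwheel '[[[0.0158,0.0083,0,0],[0.0315,0.0165,0,0],[0.0315,0.0165,0,0],[0.0315,0.0165,0,0],[0.0315,0.0165,0,0]]]' | sed -n 2p
python3 -m handwheel '[[[0.0315,0.0165,0,0],[0.0315,0.0165,0,0],[0.0315,0.0165,0,0],[0.0158,0.0083,0,0],[0,0,0,0]]]' | sed -n 2p
python3 -m handwheel '[[[0,0,0,0]]]' | sed -n 2p
python3 - <<'E'
from h import *
im,d,p,s=snap('wrist','w6.png');np.savez('pics/w6.npz',im=im,d=d,**{k:np.array(v) for k,v in p.items()}); print(s['position'],s['time_s'])
E
```

```text
position: [0.5365, 0.0116, 0.1475]
position: [0.5946, 0.1235, 0.1469]
position: [0.5937, 0.1209, 0.1471]
[0.59367303 0.12087507 0.14710759] 16.0667
```

View pics/w6.png

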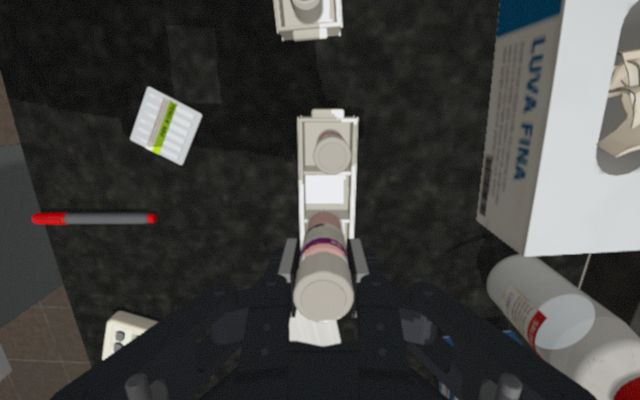

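The vial carrier's far rim corners are at (297,117) and (358,117), with the first divider at row 174 and the second at about row 218. The held vial is upright. The card is at (166,125).

```bash
python3 - <<'E'
from meas import *
z=np.load('pics/w6.npz'); P=lambda uv,h:onplane(z,uv,h).round(4)
print(P([(297,117),(358,117),(299,174),(356,174),(300,218),(355,218)],.031), 'home',P([(330,152)],.078))
im=z['im']; m=np.zeros((400,640),np.uint8); m[80:170,120:210]=(im[80:170,120:210].max(2)>110)*255
ct=max(cv2.findContours(m,0,1)[0],key=cv2.contourArea).reshape(-1,2)
r=cv2.minAreaRect((P(ct,.0055)[:,:2]*1000).astype(np.float32));print('card',r,cv2.boxPoints(r).round(1))
E
```

```text
[[0.5733 0.1886 0.031 ]
 [0.6222 0.1887 0.031 ]
 [0.5738 0.1419 0.031 ]
 [0.6222 0.1419 0.031 ]
 [0.5738 0.1018 0.031 ]
 [0.6227 0.1019 0.031 ]] home [[0.5989 0.168  0.078 ]]
card ((451.5308837890625, 179.29954528808594), (53.98069381713867, 52.40436935424805), 61.60696029663086) [[415.6 168. ]
 [461.7 143.1]
 [487.4 190.6]
 [441.3 215.5]]
```

```bash

python3 -m handwheel '[[[0,0.004,0.01,0],[0,0,0.03,0],[0,0,0.025,0],[0,0,0.015,0],[0,0,0,0]]]' | sed -n '2p;4p'
python3 -m handwheel '[[[0,0,0.004,0],[0,0,0,0]]]' | sed -n '2p;4p'
```

```text
position: [0.5961, 0.119, 0.0644]
ft_force: [-0.9, -0.2, -1.2]
position: [0.5983, 0.1197, 0.0645]
ft_force: [0.6, 0.5, -0.2]
```

```bash

python3 -m handwheel '[[[0.001,0,0.005,0],[0,0,0.002,0],[0,0,0,0],[0,0,0,0]]]' | sed -n '2p;4p'
python3 -m handwheel '[[[0,0,0.001,0],[0,0,0,0]]]' | sed -n '2p;4p'
python3 -m handwheel '[[[0,0,0.001,0],[0,0,0,0]]]' | sed -n '2p;4p'
```

```text
position: [0.5981, 0.1213, 0.0576]
ft_force: [0.5, 0.7, 0.3]
position: [0.5981, 0.1213, 0.0565]
ft_force: [-0.5, -0.4, 0.7]
position: [0.5984, 0.1213, 0.0564]
ft_force: [-1.1, 0.5, 7.3]
```

```bash

python3 -m handwheel '[[[0,0,0,0],[0,0,0,0],[0,0,0,0],[0,0,0,0]]]' 50 30 | sed -n '5p'
python3 -m handwheel '[[[0,0,-0.035,0],[0,0,-0.04,0],[0,0,-0.04,0],[-0.0183,-0.0054,0,0],[-0.0366,-0.0108,0,0]]]' 100| sed -n '2p'
python3 -m handwheel '[[[-0.0366,-0.0108,0,0],[-0.0366,-0.0108,0,0],[-0.0366,-0.0108,0,0],[-0.0366,-0.0108,0,0],[-0.0366,-0.0108,0,0]]]' | sed -n '2p'
python3 -m handwheel '[[[-0.0366,-0.0108,0,0],[-0.0366,-0.0108,0,0],[-0.0366,-0.0108,0,0],[-0.0366,-0.0108,0,0],[-0.0183,-0.0054,0,0]]]' | sed -n '2p'
python3 -m handwheel '[[[0,0,0,0],[0,0,0,0]]]' | sed -n '2p'
python3 - <<'E'
from h import *
im,d,p,s=snap('wrist','w7.png'); print(s['position'],s['time_s'])
h=cv2.cvtColor(im,cv2.COLOR_RGB2HSV); m=((h[...,1]<60)&(h[...,2]>120)).astype(np.uint8); m[:150]=0;m[:,:260]=0;m[:,400:]=0; m[250:]=0
n,l,st,ce=cv2.connectedComponentsWithStats(m)
for i in range(1,n):
    if st[i,4]>80: print(st[i],ce[i],onplane(p,[ce[i]],.078))
E
```

```text
grip_width: 0.0423
position: [0.5829, 0.0683, 0.1727]
position: [0.527, -0.1182, 0.1703]
position: [0.4779, -0.285, 0.1702]
position: [0.4789, -0.2819, 0.17]
[ 0.47885424 -0.28186834  0.17004248] 19.1167
[307 188  33  37 942] [323.31422505 206.36730361] [[ 0.47983286 -0.2813624   0.078     ]]
```

View pics/w7.png

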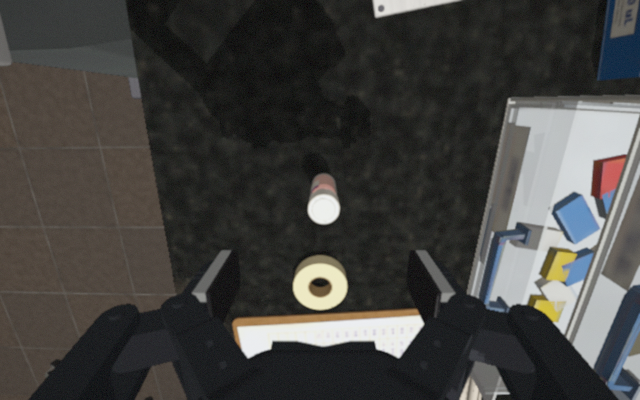

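The vial B cap is at (323,206), in line with the fingers, and there is free room around it.

```bash

python3 -m handwheel '[[[0.0005,0.001,0.03,0],[0,0,0.035,0],[0,0,0.035,0],[0,0,0.015,0],[0,0,0,0]]]' | sed -n '2p;4p'
python3 -m handwheel '[[[0,0,0,0],[0,0,0,0]]]' | sed -n '2p;4p'
```

```text
position: [0.4793, -0.2781, 0.0521]
ft_force: [0.9, -0.1, -0.6]
position: [0.4811, -0.2806, 0.0568]
ft_force: [0.4, -0.4, -0.3]
```

```bash

python3 -m handwheel '[[[0,-0.001,0.002,0],[0,0,0,0],[0,0,0,0]]]' | sed -n '2p'
python3 -m handwheel '[[[0,0,0,0],[0,0,0,0],[0,0,0,0],[0,0,0,0],[0,0,0,0]]]' 0 30 | sed -n '2p;4p;5p'
python3 -m handwheel '[[[0,0,0,0],[0,0,0,0],[0,0,0,0]]]'| sed -n '2p;4p;5p'
python3 -m handwheel '[[[0,0,-0.015,0],[0,0,-0.03,0],[0,0,-0.03,0],[0,0,-0.02,0],[0,0,0,0]]]'| sed -n '2p;4p;5p'
```

```text
position: [0.4794, -0.2809, 0.0541]
position: [0.4792, -0.2809, 0.0533]
ft_force: [0.2, -0.4, 0.4]
grip_width: 0.0256
position: [0.4792, -0.2809, 0.0534]
ft_force: [0.1, 0.8, 2.6]
grip_width: 0.0247
position: [0.4805, -0.2819, 0.1524]
ft_force: [0.6, -0.6, 0.7]
grip_width: 0.0246
```

```bash

python3 -m handwheel '[[[0.018,0.0059,0,0],[0.0359,0.0118,0,0],[0.0359,0.0118,0,0],[0.0359,0.0118,0,0],[0.0359,0.0118,0,0]]]' | sed -n 2p
python3 -m handwheel '[[[0.0359,0.0118,0,0],[0.0359,0.0118,0,0],[0.0359,0.0118,0,0],[0.0359,0.0118,0,0],[0.0359,0.0118,0,0]]]' | sed -n 2p
python3 -m handwheel '[[[0.018,0.0059,0,0],[0,0,0,0],[0,0,0,0]]]' | sed -n 2p
```

```text
position: [0.5323, -0.1175, 0.1476]
position: [0.5913, 0.0623, 0.1475]
position: [0.5969, 0.079, 0.1473]
```

```bash

python3 -m handwheel '[[[-0.0015,0.001,0.01,0],[0,0,0.03,0],[0,0,0.025,0],[0,0,0.012,0],[0,0,0,0]]]' | sed -n '2p;4p'
python3 -m handwheel '[[[0,0,0.002,0],[0,0,0,0],[0,0,0,0]]]' | sed -n '2p;4p'
```

```text
position: [0.5963, 0.0752, 0.0676]
ft_force: [0.4, -0.1, -1.1]
position: [0.5987, 0.0763, 0.0703]
ft_force: [0.1, -0.2, 0.8]
```

```bash

python3 -m handwheel '[[[0,0,0.006,0],[0,0,0.005,0],[0,0,0.001,0],[0,0,0,0],[0,0,0,0]]]' | sed -n '2p;4p'
python3 -m handwheel '[[[0,0,0.0015,0],[0,0,0,0]]]' | sed -n '2p;4p'
python3 -m handwheel '[[[0,0,0.001,0],[0,0,0,0]]]' | sed -n '2p;4p'
```

```text
position: [0.5982, 0.0768, 0.0573]
ft_force: [-0.3, 0.5, -1.5]
position: [0.5985, 0.0768, 0.0564]
ft_force: [-0.5, 0.4, 3.0]
position: [0.5987, 0.0768, 0.0563]
ft_force: [-2.8, -0.5, 11.1]
```

```bash

python3 -m handwheel '[[[0,0,0,0],[0,0,0,0],[0,0,0,0],[0,0,0,0]]]' 50 30 | sed -n '5p'
python3 -m handwheel '[[[0,0,-0.035,0],[0,0,-0.04,0],[0,0,-0.03,0],[0.0115,-0.0164,0,0],[0.0229,-0.0327,0,0]]]' 100| sed -n '2p'
python3 -m handwheel '[[[0.0229,-0.0327,0,0],[0.0229,-0.0327,0,0],[0.0229,-0.0327,0,0],[0,0,0,0.124],[0,0,0,0.124]]]' | sed -n '2p'
python3 -m handwheel '[[[0,0,0,0.124],[0,0,0,0.124],[0,0,0,0],[0,0,0,0]]]'
python3 - <<'E'
from h import *
im,d,p,s=snap('wrist','w8.png'); np.savez('pics/w8.npz',im=im,d=d,**{k:np.array(v) for k,v in p.items()});print(s['position'],s['time_s'])
E
```

```text
grip_width: 0.0425
position: [0.5515, 0.1097, 0.1613]
position: [0.4493, 0.1811, 0.1601]
time_s: 25.08
position: [0.451, 0.1799, 0.1598]
tool_rot: [[0.473, 0.881, -0.0], [0.881, -0.473, -0.0], [-0.0, -0.0, -1.0]]
ft_force: [-0.0, 0.6, 0.3]
grip_width: 0.0856
[0.45099271 0.1798723  0.15975324] 25.0833
```

View pics/w8.png

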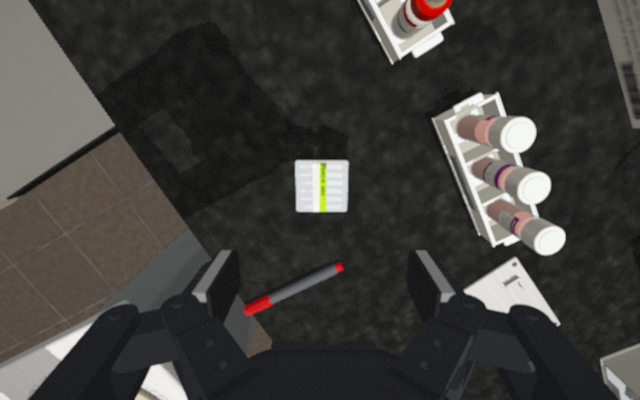

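All three vials stand upright in their carrier. The card is square with the fingers, centred at (322,186).

```bash
python3 - <<'E'
from meas import *
z=np.load('pics/w8.npz'); im=z['im']; m=np.zeros((400,640),np.uint8); m[150:222,285:360]=(im[150:222,285:360].max(2)>110)*255
ct=max(cv2.findContours(m,0,1)[0],key=cv2.contourArea).reshape(-1,2)
q=onplane(z,ct,.0055); r=cv2.minAreaRect((q[:,:2]*1000).astype(np.float32));print(r)
d=np.array([*r[0]])/1000-[.451,.1799]; R=np.array([[.473,.881],[.881,-.473]]); print('tool dx,dy',R.T@d)
E
```

```text
((450.1231994628906, 179.82095336914062), (53.70859909057617, 53.0087776184082), 61.775508880615234)
tool dx,dy [-0.00048437 -0.00073507]
```

```bash

python3 -m handwheel '[[[-0.0005,-0.001,0.03,0],[0,0,0.035,0],[0,0,0.035,0],[0,0,0.015,0],[0,0,0,0]]]' 78 25| sed -n '2p;4p;5p'
python3 -m handwheel '[[[0,0,0,0],[0,0,0,0]]]' | sed -n '2p;4p;5p'
```

```text
position: [0.4483, 0.1796, 0.0419]
ft_force: [-0.2, -0.0, -0.4]
grip_width: 0.0667
position: [0.4507, 0.18, 0.0459]
ft_force: [-0.6, 0.0, 0.9]
grip_width: 0.0665
```

```bash

python3 -m handwheel '[[[0,0,0.012,0],[0,0,0.008,0],[0,0,0,0],[0,0,0,0]]]' | sed -n '2p;4p;5p'
python3 -m handwheel '[[[0,0,0.003,0],[0,0,0.001,0],[0,0,0,0],[0,0,0,0]]]' | sed -n '2p;4p;5p'
python3 - <<'E'
from h import *
im,d,p,s=snap('wrist','w9.png')
E
```

```text
position: [0.4501, 0.18, 0.0253]
ft_force: [-0.2, 0.2, -0.7]
grip_width: 0.0666
position: [0.4499, 0.1799, 0.021]
ft_force: [-0.1, -0.9, 0.3]
grip_width: 0.0669
```

View pics/w9.png

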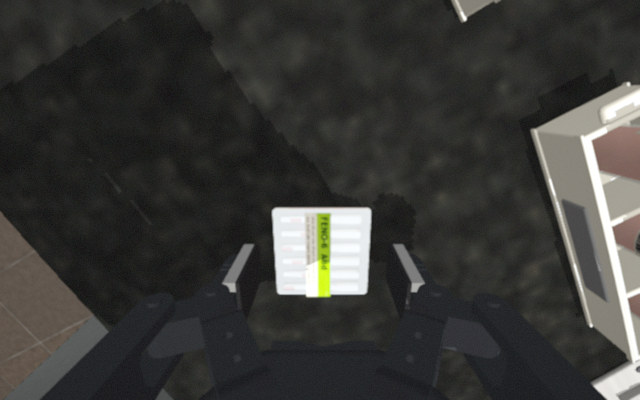

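The card, at (272–370, 208–297), lies centred between the fingertips at columns 240 and 405. I'll step down to find the bench.

```bash
for i in 1; do :; done
python3 -m handwheel '[[[0,0,0.0015,0],[0,0,0,0],[0,0,0,0]]]' | sed -n '2p;4p'
python3 -m handwheel '[[[0,0,0.001,0],[0,0,0,0],[0,0,0,0]]]' | sed -n '2p;4p'
python3 -m handwheel '[[[0,0,0.001,0],[0,0,0,0],[0,0,0,0]]]' | sed -n '2p;4p'
```

```text
position: [0.4499, 0.1799, 0.0193]
ft_force: [-0.2, 0.5, -0.6]
position: [0.4499, 0.1799, 0.0183]
ft_force: [-0.1, -0.5, 0.6]
position: [0.4499, 0.1799, 0.0173]
ft_force: [-0.6, -0.1, 0.0]
```

```bash

python3 -m handwheel '[[[0,0,0,0],[0,0,0,0],[0,0,0,0]]]' 67 25 | sed -n '2p;4p;5p'
python3 -m handwheel '[[[0,0,0.001,0],[0,0,0,0],[0,0,0,0]]]' | sed -n '2p;4p'
python3 -m handwheel '[[[0,0,0.001,0],[0,0,0,0],[0,0,0,0]]]' | sed -n '2p;4p'
python3 -m handwheel '[[[0,0,0.001,0],[0,0,0,0],[0,0,0,0]]]' | sed -n '2p;4p'
```

```text
position: [0.4499, 0.1799, 0.0173]
ft_force: [-0.0, 0.3, 0.6]
grip_width: 0.0572
position: [0.4499, 0.1799, 0.0162]
ft_force: [-0.2, 0.1, 0.1]
position: [0.4499, 0.1799, 0.0153]
ft_force: [0.3, -0.4, -0.2]
position: [0.4499, 0.1799, 0.0143]
ft_force: [-0.7, -0.2, -0.2]
```

```bash

python3 -m handwheel '[[[0,0,0,0],[0,0,0,0],[0,0,0,0],[0,0,0,0]]]' 50 25 | sed -n '2p;4p;5p'
python3 -m handwheel '[[[0,0,-0.005,0],[0,0,-0.02,0],[0,0,-0.03,0],[0,0,-0.02,0],[0,0,0,0]]]' | sed -n '2p;4p;5p'
```

```text
position: [0.4499, 0.1799, 0.0145]
ft_force: [-2.3, -0.7, 5.8]
grip_width: 0.051
position: [0.4516, 0.1803, 0.0929]
ft_force: [0.5, 1.4, 0.1]
grip_width: 0.0508
```

```bash

python3 -m handwheel '[[[0,0,-0.02,-0.115],[0,0,-0.02,-0.115],[0,0,0,-0.115],[0,0,0,-0.115],[0,0,0,-0.115]]]' | sed -n '2p;3p;5p'
python3 -m handwheel '[[[0,0,0,-0.115],[0,0,0,0],[-0.0185,0.0045,0,0],[-0.0369,0.0091,0,0],[-0.0369,0.0091,0,0]]]' | sed -n '2p;3p;5p'
python3 -m handwheel '[[[-0.0369,0.0091,0,0],[-0.0369,0.0091,0,0],[-0.0369,0.0091,0,0],[-0.0369,0.0091,0,0],[-0.0185,0.0045,0,0]]]' | sed -n '2p;3p;5p'
python3 -m handwheel '[[[0,0,0,0],[0,0,0,0]]]' 
python3 - <<'E'
from h import *
im,d,p,s=snap('wrist','w10.png'); np.savez('pics/w10.npz',im=im,d=d,**{k:np.array(v) for k,v in p.items()});print(s['position'],s['time_s'])
E
```

```text
position: [0.4497, 0.1799, 0.129]
tool_rot: [[-0.085, 0.996, -0.0], [0.996, 0.085, 0.0], [0.0, -0.0, -1.0]]
grip_width: 0.051
position: [0.4899, 0.0933, 0.129]
tool_rot: [[-0.191, 0.982, -0.001], [0.982, 0.191, 0.0], [0.0, -0.001, -1.0]]
grip_width: 0.0511
position: [0.5634, -0.0652, 0.1287]
tool_rot: [[-0.186, 0.982, 0.0], [0.982, 0.186, -0.001], [-0.001, 0.0, -1.0]]
grip_width: 0.0511
time_s: 30.35
position: [0.562, -0.062, 0.1285]
tool_rot: [[-0.188, 0.982, -0.001], [0.982, 0.188, 0.001], [0.001, -0.001, -1.0]]
ft_force: [0.2, -0.0, -0.4]
grip_width: 0.0511
[ 0.56195954 -0.06203246  0.12846606] 30.35
```

View pics/w10.png

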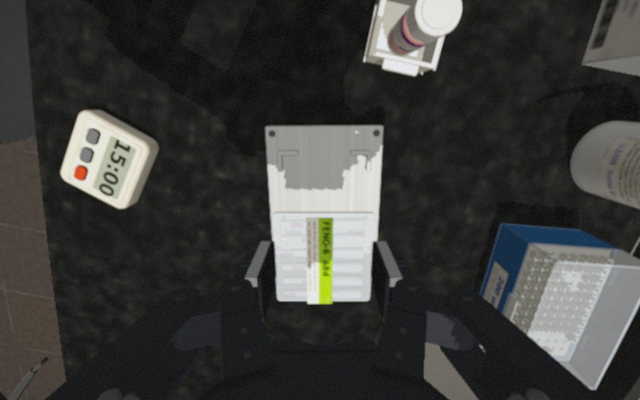

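The card is level in the grip, with corners at (275,212), (373,212), (370,302) and (277,302). The tray's far corners are at (265,126) and (383,125).

```bash
python3 - <<'E'
from meas import *
z=np.load('pics/w10.npz'); P=lambda uv,h:onplane(z,uv,h)
c=P([(275,212),(373,212),(370,302),(277,302)],.1195); t=P([(265,126),(383,125)],.004)
y=np.array([.982,.188]); x=np.array([-.188,.982]); o=np.array([.562,-.062])
print('card in tool',[( (q[:2]-o)@x*1000,(q[:2]-o)@y*1000) for q in c], (c.mean(0)[:2]-o)@x)
m=t.mean(0)[:2]; print('tray far edge mid',((m-o)@x),(m-o)@y,'angle',np.degrees(np.arctan2(*(t[1]-t[0])[[1,0]])))
E
```

```text
card in tool [(np.float64(26.85020563326756), np.float64(-22.940894815148273)), (np.float64(26.86125211726497), np.float64(25.196033298967684)), (np.float64(-25.815664503951698), np.float64(26.39381125424086)), (np.float64(-25.84410620731581), np.float64(-24.593656165887825))] 0.0005129217598162705
tray far edge mid 0.060538887791686896 0.0013177904958575543 angle 11.31258786954325
```

```bash

python3 -m handwheel '[[[0,0.001,0.02,0],[0,0,0.03,0],[0,0,0.025,0],[0,0,0.01,0],[0,0,0,0]]]' | sed -n '2p;4p;5p'
python3 -m handwheel '[[[0,0,0.001,0],[0,0,0,0],[0,0,0,0]]]' | sed -n '2p;4p;5p'
```

```text
position: [0.5617, -0.0598, 0.0424]
ft_force: [-0.2, -0.0, -0.5]
grip_width: 0.0509
position: [0.5638, -0.0611, 0.0447]
ft_force: [0.2, -0.7, -0.1]
grip_width: 0.051
```

```bash

python3 -m handwheel '[[[0,0,0.01,0],[0,0,0.01,0],[0,0,0.003,0],[0,0,0,0],[0,0,0,0]]]' | sed -n '2p;4p;5p'
python3 -m handwheel '[[[0,0,0.0015,0],[0,0,0,0],[0,0,0,0]]]' | sed -n '2p;4p;5p'
python3 -m handwheel '[[[0,0,0.001,0],[0,0,0,0],[0,0,0,0]]]' | sed -n '2p;4p;5p'
```

```text
position: [0.563, -0.0612, 0.02]
ft_force: [0.3, -0.3, 0.2]
grip_width: 0.0507
position: [0.5631, -0.0612, 0.0189]
ft_force: [0.1, -0.6, -0.2]
grip_width: 0.0511
position: [0.5632, -0.0612, 0.0185]
ft_force: [-0.8, 0.8, 5.6]
grip_width: 0.0512
```

```bash

python3 -m handwheel '[[[0,0,0,0],[0,0,0,0],[0,0,0,0]]]' 72 25 | sed -n '2p;4p;5p'
python3 -m handwheel '[[[0,0,-0.01,0],[0,0,-0.03,0],[0,0,-0.04,0],[0,0,-0.04,0],[0,0,-0.04,0]]]' | sed -n '2p;4p;5p'
python3 -m handwheel '[[[-0.03,0,-0.02,0],[-0.04,0,0,0],[-0.03,0,0,0],[0,0,0,0],[0,0,0,0]]]' | sed -n '2p;4p;5p'
python3 - <<'E'
from h import *
im,d,p,s=snap('wrist','w11.png'); np.savez('pics/w11.npz',im=im,d=d,**{k:np.array(v) for k,v in p.items()});print(s['position'],s['time_s'])
E
```

```text
position: [0.5631, -0.0612, 0.0178]
ft_force: [-0.1, 0.1, -0.2]
grip_width: 0.0616
position: [0.5627, -0.061, 0.1804]
ft_force: [0.7, 0.2, -0.2]
grip_width: 0.0619
position: [0.5822, -0.1606, 0.1981]
ft_force: [-0.1, 0.2, 0.3]
grip_width: 0.0619
[ 0.58220525 -0.16059462  0.1981015 ] 33.0667
```

View pics/w11.png

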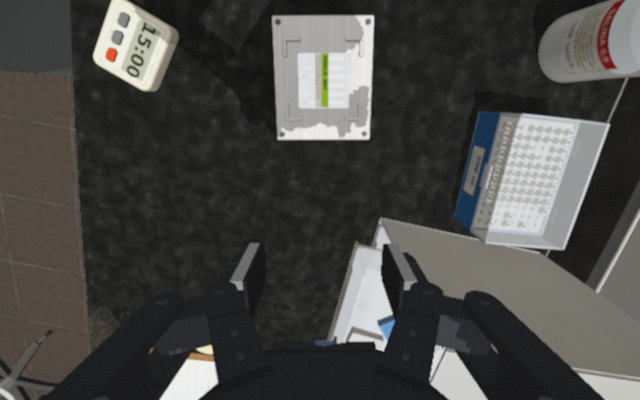

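The card lies flat and centred between the four guides, at (324,80). I've used up the picture budget, so I'll check the bottles with scene depth numbers.

```bash
python3 - <<'E'
from meas import *
for n in ['scene','side']:
    im,d,p,s=snap(n); c=cloud(p,d); cam=ray(p,[[0,0]])[0]
    for k,g,zc in [('red',(.581,.275),(.078,.11)),('homeD',(.578,.32),(.078,.11)),('yel',(.575,.364),(.078,.11)),('vA',(.598,.121),(.06,.09)),('vB',(.598,.077),(.06,.09)),('homeV',(.599,.166),(.06,.09))]:
        lo=circ(c,g,.036,.055,cam=cam); m=(c[...,2]>zc[0])&(c[...,2]<zc[1])&(np.hypot(c[...,0]-g[0],c[...,1]-g[1])<.02); q=c[m]
        print(n,k,'body',lo,'top pts',q.mean(0).round(3),'zmax',q[:,2].max().round(3))
print(s['time_s'])
E
```

```text
scene red body (array([0.5803, 0.2758]), 47) top pts [0.576 0.275 0.091] zmax 0.101
scene homeD body (array([0.5778, 0.3224]), 42) top pts [0.574 0.322 0.09 ] zmax 0.102
scene yel body (array([0.5749, 0.3654]), 46) top pts [0.57  0.364 0.091] zmax 0.103<stdin>:6: RuntimeWarning: Mean of empty slice.
  ret = um.true_divide(
Traceback (most recent call last):
ValueError: zero-size array to reduction operation maximum which has no identity
```

```bash
python3 -c "
from rig import env
print(env.close_job())"
```

```text
the job is handed in; nothing more can be done
None
```

All five things are put away and the job is handed in. The last clock reading was about 33 s of the 112 s allowed.

- **Droppers:** the red and the yellow one stand in the two free compartments of the carrier with the blue dropper. Final depth readings put both upright and centred, with tops at 101–103 mm against 102 mm for the blue one.
- **Vials:** both stand in the two free compartments of the other carrier. A wrist picture taken after the second one was set down showed all three vials there upright.
- **Gel card:** it lies flat, printed side up and centred between the tray's four guides, seen in the last wrist picture after release.
- **Handling:** each thing was lowered until the wrist force showed contact, about 4–11 N, before the fingers opened.

The final depth check did not finish. The arm hid the vials from the scene camera, the script stopped there, and the side view was never checked. So the vials rest on that earlier picture; only the card was moved afterwards. I viewed 15 pictures, one over the budget of 14.

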